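Clamp the carved printing block

ROBOT

A 7-joint arm with a two-finger parallel gripper is mounted at the origin on the work surface. World frame = base frame: x ahead of the robot, y to its left, z up, the work surface at z = 0. Lengths are in m, angles in degrees, forces in N, time in s.
With the tool pointing down it reaches from about 0.4 to 0.875 m from the base axis. Payload 19.3 kg.
Tool frame: the origin (TCP) lies midway between the tips of the shut fingers; the grasp point (between the pads) lies 19 mm behind it; z points along the fingers, y is the line along which they close (so a half turn about z gives the same grasp; the last joint's range is limited). The gripper opens to 85 mm and grips with 20 to 120 N. Pads are 22 mm wide; open, the fingers measure 114 mm over their backs; the gripper's body (76 mm by 85 mm) begins 54 mm behind the grasp point. The pads swing forward as they close: fully open they stand 13 mm farther back than shut.
Start: joints at [-79.423, 29.874, -2.08, 91.645, 1.215, 58.505, -6.463], TCP at [0.158, 0.605, 0.231] pointing down, gripper open.
Joint ranges: [-166.77, 166.77], [-17.47, 122.26], [-85.68, 81.53], [9.62, 139.38], [-72.42, 252.41], [9.2, 110.78], [-144.41, 144.41]. Speed limits (degrees/s): [108.29, 108.29, 136.94, 136.94, 172.46, 172.46, 172.46].

INTERFACE

Orientations are given as a 3x3 rotation matrix whose columns are the frame's x, y, z axes.
In Python, from plant import get_state, imaging, ctrl, search_frame, silhouettes, place_of gives the robot as it stands.
- The arm moves only by the tool apply_moves, never from a script. Its argument "steps" is a list that holds one entry, the list of rows, each a list of 7 numbers: the turn, a rotation vector about the tool's x, y, z as a fraction of full scale, then the shift along the tool's x, y, z as a fraction of full scale, then the closure, from 0 (fully open) to 1 (shut). A call has 1 to 8 rows; each row is the pose to reach, as a shift and turn from the pose commanded when the call began, along the tool's axes at that moment; what a row does not reach only later rows make up. Full scale, the value 1, is 0.3 m for a shift and 2 rad for a turn. A row lasts 1/8 s, in which the tool goes at most 62.5 mm and 10.7 degrees, less where a joint would pass 70% of its speed; a pose out of reach is approached as far as the arm can. A call with a number of a shift or a turn outside -1 to 1 is refused whole. A call with a gripper value outside its range is refused whole. The fingers move at their own pace and stop on an object; the grip force is fixed at half the most. Time passes only in rows, so rows that repeat a pose let the fingers close. It gives the time, the measured TCP pose, the force, the opening and the grip force at its end, in the units of the state.
- get_state(): the state, without advancing time (a new reading comes with each control period).
- imaging.get_image(name): name is "scene" or "top" or "wrist"; returns a dict with "color" (384x512x3 uint8, blue, green, red), "fx", "fy", "cx", "cy" (pixels), "rvec" (rotation vector, rad) and "tvec" (3), from world to camera coordinates, as OpenCV has them. Camera axes: x right, y down, z forward; pixel columns grow to the right and rows downward; lengths in m; the calibration is good to about 2 mm. A picture is of the moment at which its call begins. There is no depth.
- ctrl.job_done(): hands the job in; it is judged then, once.
Trained networks look in the newest picture that a camera, given by its name, has taken for a name from the list of things; names that differ only in an ending like _2 or _b are one class to them, and where a whole thing is asked for, a point or a joint stands for the part that bears it (a point fixed in the world has none). Each returns a list of dicts, best first, with "confidence" (0 to 1); they miss things now and then, are a little off and sometimes report something else, mostly with a low value. They report only what shows in the picture. A call takes as long as a camera call.
- search_frame(camera, target): "position" ([x, y, z] in m, in world coordinates, good to about 4 mm: the middle of the surface that is visible of it).
- silhouettes(camera, target): "region" (384x512 bool, what is visible of it).
- place_of(camera, target): "position" ([x, y, z] in m, in world coordinates, good to about 4 mm: a listed point, or the origin of a listed thing).
The state is a dict: "time_s": time; "qpos": joint angles; "dq": joint speeds; "joint_efforts": joint torques, N m; "position": TCP position; "ee_rot": TCP orientation; "contact_force": force on the tool from outside, world axes, zero at the start; "ft_torque": the same for the moment, N m; "gripper_width": opening from 0.0 (shut) to 1.0 (fully open); "grasp_force": force on a finger pad.
Only numpy, scipy, OpenCV 4.12 (cv2) and the standard library are available. Lean on these libraries where they do the work, as an engineer would, in place of code of your own. Each camera call takes 0.05 s, during which the arm holds its last target. There are 200 camera calls.

TASK

The carved printing block lies loose in its jig between four push-down clamps. With closed fingers, press the clamps with coloured caps fully down onto the block's edge, one after another: first the red, then the yellow, then the blue; leave the black one up. Pick nothing up, and leave the block, the tools lying on it and everything else on the bench where they are.

Things in the scene. Friction and masses are not known exactly. Their poses are not given: they have to be found in the camera images.
- jig: Fixed plywood carving jig, plate 200 (x) x 320 (y) x 15 mm, with a low wooden fence (27 mm above the bench) along the middle of each x side. Origin: centre of the underside, on the bench. The four clamps stand at (+-55, +-120) mm in its frame; which colour stands at which corner varies.
- block: Loose dark wooden printing block with a pale carved flower, 150 (x) x 216 (y) x 32 mm, 0.7 kg, lying on the jig's plate, its top 47 mm above the bench. Origin: centre of its underside. A gouge and a stone seal lie on it. Must stay put and not be lifted.
- red_top (a point): Centre of the top face of the red clamp's cap (vertical cylinder, 32 mm diameter, 24 mm tall, flat top; height of this point above the bench: 97 mm fully up, 77 mm fully down). Below the cap is a bare metal flange, 48 mm diameter and 6 mm thick, that comes down on the block's edge; below that a 20 mm diameter steel sleeve fixed to the jig.
- red_clamp (a joint): Travel of the red clamp, m: 0 = up, 0.020 = fully down, flange on the block. Starts between 0 and 0.005. Slides straight down under about 3 N and stays wherever it is left (friction, no spring).
- yellow_top (a point): Centre of the top face of the yellow clamp's cap (vertical cylinder, 32 mm diameter, 24 mm tall, flat top; height of this point above the bench: 97 mm fully up, 77 mm fully down). Below the cap is a bare metal flange, 48 mm diameter and 6 mm thick, that comes down on the block's edge; below that a 20 mm diameter steel sleeve fixed to the jig.
- yellow_clamp (a joint): Travel of the yellow clamp, m: 0 = up, 0.020 = fully down, flange on the block. Starts between 0 and 0.005. Slides straight down under about 3 N and stays wherever it is left (friction, no spring).
- blue_top (a point): Centre of the top face of the blue clamp's cap (vertical cylinder, 32 mm diameter, 24 mm tall, flat top; height of this point above the bench: 97 mm fully up, 77 mm fully down). Below the cap is a bare metal flange, 48 mm diameter and 6 mm thick, that comes down on the block's edge; below that a 20 mm diameter steel sleeve fixed to the jig.
- blue_clamp (a joint): Travel of the blue clamp, m: 0 = up, 0.020 = fully down, flange on the block. Starts between 0 and 0.005. Slides straight down under about 3 N and stays wherever it is left (friction, no spring).
- black_top (a point): Centre of the top face of the black clamp's cap (vertical cylinder, 32 mm diameter, 24 mm tall, flat top; height of this point above the bench: 97 mm fully up, 77 mm fully down). Below the cap is a bare metal flange, 48 mm diameter and 6 mm thick, that comes down on the block's edge; below that a 20 mm diameter steel sleeve fixed to the jig.
- black_clamp (a joint): Travel of the black clamp, m: 0 = up, 0.020 = fully down, flange on the block. Starts between 0 and 0.005. Slides straight down under about 3 N and stays wherever it is left (friction, no spring). This one is to be left up.
- gouge: Loose carving gouge, 157 mm long, 16 mm high, wooden handle and steel blade, lying on the block. Origin: on its underside, 78 mm from the handle's end; blade towards +x.
- seal: Loose stone seal, 26 x 26 x 44 mm, standing on the block. Origin: centre of its underside.
- mallet: Loose wooden mallet lying on the bench, head 55 x 110 x 60 mm centred 110 mm along +x from its origin, handle 200 mm long lying towards -x. Origin: at bench height.
- brush: Loose flat brush lying on the bench, about 190 mm long, bristles towards +x. Origin: at bench height near its middle.
- yellow_box: Loose small yellow box, 55 x 85 x 32 mm, on the bench. Origin: centre of its underside.
- ink_dish: Loose white ceramic dish, 90 mm across and 30 mm high, on the bench. Origin: centre of its underside.
- cup: Loose blue ceramic cup, 74 mm across and 85 mm high, on the bench. Origin: centre of its underside.

How it is judged:
By the outcome, as a careful person would: the job done as asked, in the order asked, and still so for the second after the job is handed in, with the robot touching nothing.
It also fails if it takes over 45 s, if anything falls off the work surface, if the arm or the gripper's body presses on something with over 40 N, if the wrist force passes 120 N, or if a joint passes its speed limit or range.

## Working session

There is one attempt and no reset: what is moved stays moved. The work goes in short steps, Python scripts to look and compute and a tool call to move; the robot and the scene stay as the last step left them, time stands still between calls to the robot, and variables do not carry over. Pictures are saved under pics/ and viewed, at most 10 in all, crops included, and the job is handed in when it is done.

Besides the shell and the picture viewer there is one more tool, called after "Call:" by a JSON object that holds its "op" and its "data", one argument or row to a line. apply_moves: Moves the arm, as the interface text tells. Shift numbers are shares of 0.3 m and turn numbers shares of 2 rad, none past 1 either way. Its arguments: {"type":"object","properties":{"steps":{"type":"array","items":{"type":"array","items":{"type":"array","items":{"type":"number","minimum":-1,"maximum":1}}}}},"required":["steps"]}

```bash
mkdir -p pics
python3 - <<'E'
from plant import *
import cv2,numpy as np
s=get_state();print(s['time_s'],s['position'],np.round(s['ee_rot'],3).tolist(),s['gripper_width'],s['contact_force'])
ims=[]
for c in("scene","top"):
    im=imaging.get_image(c);cv2.imwrite(f'pics/{c}0.png',im['color'])
    for t in("red_top","yellow_top","blue_top","black_top","jig","seal","gouge","cup"):
        r=place_of(c,t);print(c,t,[(np.round(x['position'],4).tolist(),round(x['confidence'],2)) for x in r[:2]])
E
```

```text
0.0 [0.15747408 0.60448015 0.2307208 ] [[-0.968, 0.252, -0.0], [0.252, 0.968, -0.001], [-0.0, -0.001, -1.0]] 0.9999176759520682 [0.468503   0.65115723 0.27316381]
scene red_top [([0.4961, -0.0754, 0.0969], 0.68), ([0.5821, 0.0184, 0.0], 0.51)]
scene yellow_top [([0.5985, -0.1089, 0.0922], 0.77)]
scene blue_top [([0.6692, 0.1192, 0.0919], 0.74)]
scene black_top [([0.4929, -0.0772, 0.0962], 0.72), ([0.561, 0.151, 0.0997], 0.65)]
scene jig [([0.5829, 0.0213, -0.0004], 0.68)]
scene seal [([0.5547, 0.0195, 0.0486], 0.69), ([0.6199, 0.0015, 0.0478], 0.59)]
scene gouge [([0.5591, 0.0229, 0.0475], 0.73)]
scene cup [([0.4093, -0.3513, 0.0011], 0.8)]
top red_top [([0.6672, 0.1226, 0.0946], 0.61), ([0.4965, -0.0759, 0.1014], 0.45)]
top yellow_top [([0.6003, -0.1067, 0.0966], 0.47)]
top blue_top [([0.6649, 0.1207, 0.0965], 0.72)]
top black_top [([0.5578, 0.1571, 0.0985], 0.6), ([0.6177, -0.3842, -0.0068], 0.22)]
top jig []
top seal [([0.6262, 0.005, 0.045], 0.63)]
top gouge [([0.5602, 0.0215, 0.0483], 0.63), ([0.2743, 0.2726, -0.0007], 0.57)]
top cup [([0.412, -0.3553, 0.0001], 0.88)]
```

View pics/scene0.png

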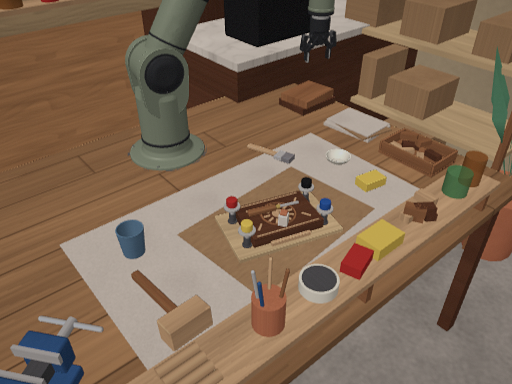

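View pics/top0.png

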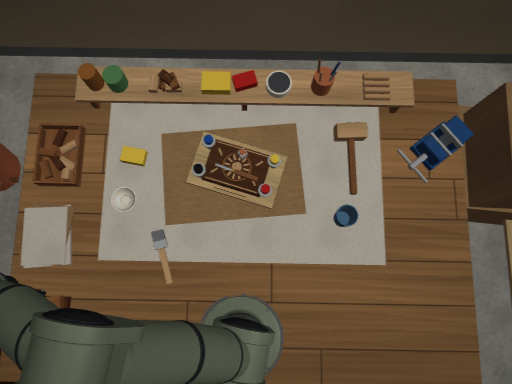

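The pictures show the red cap at scene (232,203), yellow at (247,228), blue at (325,205) and black at (306,184). They match the networks' estimates: the 110 × 240 mm rectangle fits to about 3 mm, centre (0.580, 0.023), yaw −15.9°. I'll move towards red with the fingers shut, staying high and swinging round at a safe radius.

Call:
{"op": "apply_moves", "data": {
  "steps": [
    [[0,0,0,-0.3,-0.1,0,1],[0,0,0,-0.6,-0.2,0,1],[0,0,0,-0.91,-0.3,0,1],[0,0,0,-0.91,-0.3,0,1],[0,0,0,-0.91,-0.3,0,1],[0,0,0,-0.91,-0.3,0,1],[0,0,0,-0.91,-0.3,0,1],[0,0,0,-0.91,-0.3,0,1]]
  ]
}}

```text
time_s: 1.9
position: [0.398, 0.4497, 0.2313]
ee_rot: [[-0.968, 0.25, -0.0], [0.25, 0.968, 0.0], [0.0, 0.0, -1.0]]
contact_force: [-0.6, 0.4, 0.7]
gripper_width: -0.003
grasp_force: 0.0
```

```bash
cat > h.py <<'E'
from plant import *
import numpy as np
def go(*t):
    s=get_state();d=np.array(t)-s['position']
    print('t',s['time_s'],np.round(s['position'],4),'q',np.round(s['qpos'],0),'F',np.round(s['contact_force'],1),'w',round(s['gripper_width'],2))
    print('shift',np.round(s['ee_rot'].T@d/0.3,3),np.round(s['ee_rot'],3).tolist())
E
python3 -c "
from h import *
go(.48,.18,.2)"
```

```text
t 1.9 [0.398  0.4497 0.2313] q [-54.  28.   0.  96.  -0.  57.  22.] F [-0.6  0.4  0.7] w -0.0
shift [-0.49  -0.802  0.104] [[-0.968, 0.25, -0.0], [0.25, 0.968, 0.0], [0.0, 0.0, -1.0]]
```

Call:
{"op": "apply_moves", "data": {
  "steps": [
    [[0,0,0,-0.2,-0.27,0,1],[0,0,0,-0.35,-0.54,0,1],[0,0,0,-0.49,-0.8,0,1],[0,0,0,-0.49,-0.8,0,1],[0,0,0,-0.49,-0.8,0,1],[0,0,0,-0.49,-0.8,0,1]]
  ]
}}

```text
time_s: 2.65
position: [0.4811, 0.178, 0.2316]
ee_rot: [[-0.967, 0.254, 0.0], [0.254, 0.967, -0.0], [-0.0, -0.0, -1.0]]
contact_force: [0.1, 0.2, -0.1]
gripper_width: -0.001
grasp_force: 0.0
```

Call:
{"op": "apply_moves", "data": {
  "steps": [
    [[0,0,0,-0.07,-0.2,0,1],[0,0,0,-0.13,-0.4,0,1],[0,0,0,-0.2,-0.6,0,1],[0,0,0,-0.26,-0.82,0,1],[0,0,0,-0.26,-0.82,0.17,1],[0,0,0,-0.26,-0.82,0.17,1],[0,0,0,-0.26,-0.82,0.17,1],[0,0,0,-0.26,-0.82,0.17,1]]
  ]
}}

```text
time_s: 3.65
position: [0.4952, -0.0769, 0.1818]
ee_rot: [[-0.968, 0.25, 0.002], [0.25, 0.968, 0.0], [-0.002, 0.001, -1.0]]
contact_force: [-0.3, 0.2, 0.0]
gripper_width: -0.002
grasp_force: 0.0
```

Run:
```python
from h import *
import cv2
go(.4946,-.0776,.11)
for c in("scene","wrist"):
    im=imaging.get_image(c);
    if c=="wrist": cv2.imwrite('pics/w1.png',im['color'])
    for t in("red_top","yellow_top","blue_top","black_top"):
        r=place_of(c,t);print(c,t,[(np.round(x['position'],4).tolist(),round(x['confidence'],2)) for x in r[:2]])
```

```text
t 3.65 [ 0.4952 -0.0769  0.1818] q [ -5.  23.   9. 113.  -5.  44.  82.] F [-0.3  0.2  0. ] w -0.0
shift [ 0.002 -0.003  0.239] [[-0.968, 0.25, 0.002], [0.25, 0.968, 0.0], [-0.002, 0.001, -1.0]]
scene red_top [([0.496, -0.0741, 0.0951], 0.77)]
scene yellow_top [([0.6007, -0.1079, 0.0896], 0.74)]
scene blue_top [([0.6705, 0.1226, 0.0903], 0.52), ([0.6163, -0.3871, -0.0082], 0.32)]
scene black_top [([0.5593, 0.1533, 0.099], 0.68)]
wrist red_top [([0.4928, -0.0725, 0.0949], 0.83)]
wrist yellow_top [([0.5992, -0.1082, 0.0962], 0.55)]
wrist blue_top []
wrist black_top []
```

View pics/w1.png

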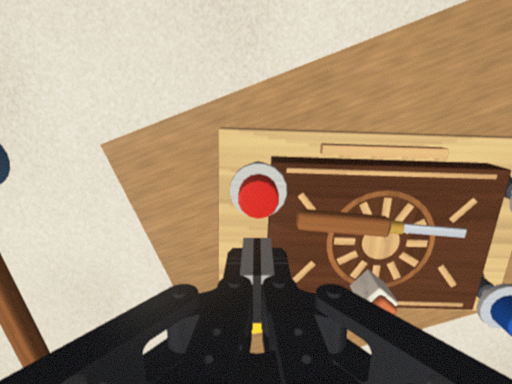

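The wrist view shows the red cap at (258,196), just ahead of the fingertips at (258,245). The tool is high above it, as expected. I'll press red.

Call:
{"op": "apply_moves", "data": {
  "steps": [
    [[0,0,0,0,0,0.12,1],[0,0,0,0,0,0.24,1],[0,0,0,0,0,0.27,1],[0,0,0,0,0,0.285,1],[0,0,0,0,0,0.3,1],[0,0,0,0,0,0.315,1],[0,0,0,0,0,0.33,1],[0,0,0,0,0,0.34,1]]
  ]
}}

```text
time_s: 5.15
position: [0.4947, -0.0782, 0.0783]
ee_rot: [[-0.968, 0.252, 0.001], [0.252, 0.968, -0.0], [-0.001, 0.0, -1.0]]
contact_force: [2.0, -1.6, 2.5]
gripper_width: -0.003
grasp_force: 1.2
```

Contact at about 3 N, which is the sliding friction. I'll press on to the stop.

Call:
{"op": "apply_moves", "data": {
  "steps": [
    [[0,0,0,0,0,0.006,1],[0,0,0,0,0,0.012,1],[0,0,0,0,0,0.016,1],[0,0,0,0,0,0.016,1]]
  ]
}}

```text
time_s: 5.65
position: [0.4949, -0.0785, 0.0764]
ee_rot: [[-0.968, 0.253, 0.002], [0.253, 0.968, 0.0], [-0.002, 0.001, -1.0]]
contact_force: [-20.2, 0.6, 81.1]
gripper_width: 0.003
grasp_force: 40.5
```

The force rose to 81 N at z = 0.0764, so red is at its stop. I'll lift, and press more gently next time.

Call:
{"op": "apply_moves", "data": {
  "steps": [
    [[0,0,0,0,0,-0.1,1],[0,0,0,0,0,-0.25,1],[0,0,0,0,0,-0.25,1],[0,0,0,0,0,-0.25,1]]
  ]
}}

```text
time_s: 6.15
position: [0.494, -0.0779, 0.1482]
ee_rot: [[-0.968, 0.252, -0.0], [0.252, 0.968, 0.0], [0.0, 0.0, -1.0]]
contact_force: [-0.4, 0.3, 0.1]
gripper_width: -0.0
grasp_force: 0.0
```

Run:
```python
from h import *
import cv2
go(.600,-.108,.15)
imaging.get_image("wrist");print(place_of("wrist","red_top")[:1],place_of("wrist","yellow_top")[:1])
```

```text
t 6.15 [ 0.494  -0.0779  0.1482] q [ -4.  26.   8. 115.  -6.  40.  83.] F [-0.4  0.3  0.1] w -0.0
shift [-0.367 -0.008 -0.006] [[-0.968, 0.252, -0.0], [0.252, 0.968, 0.0], [0.0, 0.0, -1.0]]
[{'position': [0.4916, -0.0753, 0.0769], 'confidence': 0.68}] [{'position': [0.6018, -0.1071, 0.0962], 'confidence': 0.81}]
```

Red reads z = 0.0769, fully down. Next is yellow.

Call:
{"op": "apply_moves", "data": {
  "steps": [
    [[0,0,0,-0.12,0,0,1],[0,0,0,-0.25,-0.01,0,1],[0,0,0,-0.37,-0.01,0,1],[0,0,0,-0.37,-0.01,0,1],[0,0,0,-0.37,-0.01,0,1],[0,0,0,-0.37,-0.01,0.07,1],[0,0,0,-0.37,-0.01,0.14,1],[0,0,0,-0.37,-0.01,0.14,1]]
  ]
}}

```text
time_s: 7.3
position: [0.5995, -0.1086, 0.1054]
ee_rot: [[-0.968, 0.252, -0.003], [0.252, 0.968, 0.0], [0.003, -0.0, -1.0]]
contact_force: [0.2, -0.5, 0.2]
gripper_width: -0.002
grasp_force: 0.0
```

```bash
python3 -c "
from h import *
go(.600,-.108,.077)"
```

```text
t 7.3 [ 0.5995 -0.1086  0.1054] q [ -1.  38.   8. 100.  -7.  43.  86.] F [ 0.2 -0.5  0.2] w -0.0
shift [-0.001  0.003  0.095] [[-0.968, 0.252, -0.003], [0.252, 0.968, 0.0], [0.003, -0.0, -1.0]]
```

Call:
{"op": "apply_moves", "data": {
  "steps": [
    [[0,0,0,0,0,0.02,1],[0,0,0,0,0,0.035,1],[0,0,0,0,0,0.05,1],[0,0,0,0,0,0.065,1],[0,0,0,0,0,0.08,1],[0,0,0,0,0,0.09,1],[0,0,0,0,0,0.095,1],[0,0,0,0,0,0.095,1]]
  ]
}}

```text
time_s: 8.3
position: [0.6007, -0.109, 0.0778]
ee_rot: [[-0.968, 0.252, -0.001], [0.252, 0.968, 0.0], [0.001, -0.0, -1.0]]
contact_force: [0.3, -0.5, 0.1]
gripper_width: -0.002
grasp_force: 0.0
```

Call:
{"op": "apply_moves", "data": {
  "steps": [
    [[0,0,0,0,0,0.004,1],[0,0,0,0,0,0.008,1],[0,0,0,0,0,0.008,1]]
  ]
}}

```text
time_s: 8.68
position: [0.6009, -0.1091, 0.0769]
ee_rot: [[-0.968, 0.252, 0.0], [0.252, 0.968, 0.0], [-0.0, 0.0, -1.0]]
contact_force: [-8.6, 1.7, 25.7]
gripper_width: 0.003
grasp_force: 13.0
```

25.7 N at z = 0.0769, so yellow is at its stop. I'll lift and go over to blue, well above the seal at 91 mm.

Call:
{"op": "apply_moves", "data": {
  "steps": [
    [[0,0,0,0,0,-0.15,1],[0,0,0,0,0,-0.28,1],[0,0,0,0,0,-0.28,1],[0,0,0,-0.01,0.2,-0.28,1],[0,0,0,-0.01,0.4,-0.28,1],[0,0,0,-0.02,0.6,-0.28,1],[0,0,0,-0.02,0.8,-0.28,1],[0,0,0,-0.02,0.8,-0.28,1]]
  ]
}}

```text
time_s: 9.68
position: [0.6667, 0.1279, 0.1579]
ee_rot: [[-0.969, 0.246, -0.002], [0.246, 0.969, 0.002], [0.002, 0.002, -1.0]]
contact_force: [-1.1, -0.6, -0.8]
gripper_width: 0.001
grasp_force: 0.0
```

Run:
```python
from h import *
go(.667,.1215,.103)
for c in("wrist","scene"):
  imaging.get_image(c)
  for t in("red_top","yellow_top","blue_top","black_top"):print(c,t,[(np.round(x['position'],4).tolist(),round(x['confidence'],2)) for x in place_of(c,t)[:2]])
```

```text
t 9.675 [0.6667 0.1279 0.1579] q [-21.  40.   9.  87.  -7.  54.  65.] F [-1.1 -0.6 -0.8] w 0.0
shift [-0.007 -0.021  0.183] [[-0.969, 0.246, -0.002], [0.246, 0.969, 0.002], [0.002, 0.002, -1.0]]
wrist red_top []
wrist yellow_top []
wrist blue_top [([0.6682, 0.1226, 0.0888], 0.71)]
wrist black_top [([0.5633, 0.1544, 0.0934], 0.95)]
scene red_top [([0.4922, -0.0759, 0.079], 0.74)]
scene yellow_top [([0.5974, -0.11, 0.072], 0.67), ([0.6683, 0.1227, 0.0911], 0.59)]
scene blue_top []
scene black_top [([0.5608, 0.1526, 0.0969], 0.55), ([0.5784, 0.0215, 0.0014], 0.51)]
```

```bash
python3 -c "
from h import *
go(.667,.122,.103)"
```

```text
t 10.175 [0.6673 0.1211 0.1597] q [-21.  39.   9.  87.  -7.  54.  65.] F [-0.3 -0.3  0.9] w 0.0
shift [0.002 0.003 0.189] [[-0.967, 0.253, 0.0], [0.253, 0.967, 0.0], [-0.0, 0.0, -1.0]]
```

Call:
{"op": "apply_moves", "data": {
  "steps": [
    [[0,0,0,0,0,0.09,1],[0,0,0,0,0,0.18,1],[0,0,0,0,0,0.2,1],[0,0,0,0,0,0.215,1],[0,0,0,0,0,0.23,1],[0,0,0,0,0,0.245,1],[0,0,0,0,0,0.26,1],[0,0,0,0,0,0.27,1]]
  ]
}}

```text
time_s: 11.18
position: [0.6675, 0.1217, 0.0786]
ee_rot: [[-0.968, 0.252, 0.001], [0.252, 0.968, 0.0], [-0.001, 0.0, -1.0]]
contact_force: [2.2, 0.3, 1.9]
gripper_width: 0.001
grasp_force: 1.2
```

Call:
{"op": "apply_moves", "data": {
  "steps": [
    [[0,0,0,0,0,0.004,1],[0,0,0,0,0,0.008,1],[0,0,0,0,0,0.008,1]]
  ]
}}

```text
time_s: 11.55
position: [0.6674, 0.1218, 0.077]
ee_rot: [[-0.968, 0.252, 0.0], [0.252, 0.968, 0.0], [-0.0, 0.0, -1.0]]
contact_force: [-4.5, -0.2, 13.7]
gripper_width: 0.001
grasp_force: 6.8
```

Call:
{"op": "apply_moves", "data": {
  "steps": [
    [[0,0,0,0,0,0.003,1],[0,0,0,0,0,0.003,1]]
  ]
}}

```text
time_s: 11.8
position: [0.6675, 0.1219, 0.077]
ee_rot: [[-0.968, 0.252, 0.001], [0.252, 0.968, 0.001], [-0.001, 0.001, -1.0]]
contact_force: [-7.4, -0.7, 24.7]
gripper_width: -0.002
grasp_force: 12.5
```

Call:
{"op": "apply_moves", "data": {
  "steps": [
    [[0,0,0,0,0,-0.15,1],[0,0,0,0,0,-0.3,1],[0,0,0,0,0,-0.45,1],[0,0,0,0,0.2,-0.45,1],[0,0,0,0,0.4,-0.45,1],[0,0,0,0,0.5,-0.45,1],[0,0,0,0,0.5,-0.45,1],[0,0,0,0,0.5,-0.45,1]]
  ]
}}

```text
time_s: 12.8
position: [0.7049, 0.2657, 0.21]
ee_rot: [[-0.968, 0.253, -0.001], [0.253, 0.968, -0.001], [0.0, -0.001, -1.0]]
contact_force: [0.8, -0.9, 0.0]
gripper_width: -0.004
grasp_force: 0.0
```

Run:
```python
from h import *
import cv2
go(.667,.1215,.103)
for c in("scene","top"):
  im=imaging.get_image(c)['color']
  if c=="scene": cv2.imwrite('pics/s2.png',cv2.resize(im[160:270,190:370],None,fx=4,fy=4,interpolation=cv2.INTER_CUBIC))
  for t in("red_top","yellow_top","blue_top","black_top","seal","gouge"):print(c,t,[(np.round(x['position'],4).tolist(),round(x['confidence'],2)) for x in place_of(c,t)[:2]])
```

```text
t 12.8 [0.7049 0.2657 0.21  ] q [-30.  44.   9.  70.  -7.  67.  55.] F [ 0.8 -0.9  0. ] w -0.0
shift [ 0.001 -0.497  0.357] [[-0.968, 0.253, -0.001], [0.253, 0.968, -0.001], [0.0, -0.001, -1.0]]
scene red_top [([0.4957, -0.0747, 0.0801], 0.72)]
scene yellow_top [([0.6028, -0.1058, 0.0695], 0.67)]
scene blue_top [([0.6695, 0.1185, 0.0748], 0.52), ([0.6015, -0.1067, 0.0717], 0.28)]
scene black_top [([0.4072, -0.3513, -0.0017], 0.55), ([0.5584, 0.1537, 0.1], 0.48)]
scene seal [([0.6223, -0.0, 0.0467], 0.54)]
scene gouge [([0.5581, 0.0237, 0.0467], 0.69), ([0.5835, 0.0219, 0.004], 0.34)]
top red_top [([0.4963, -0.0755, 0.0756], 0.45)]
top yellow_top [([0.6012, -0.1071, 0.0776], 0.41)]
top blue_top [([0.6653, 0.1201, 0.0785], 0.58)]
top black_top [([0.5592, 0.1547, 0.0998], 0.46), ([0.4919, -0.0771, 0.0779], 0.21)]
top seal [([0.6257, 0.0059, 0.0476], 0.6)]
top gouge [([0.5575, 0.0244, 0.0508], 0.48)]
```

View pics/s2.png

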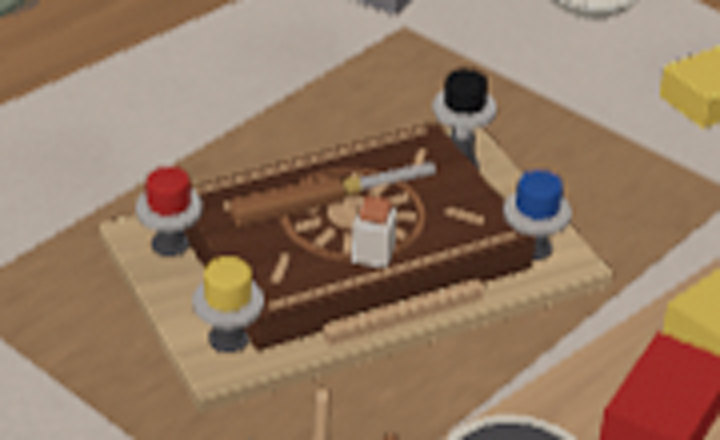

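The crop shows red (168,190), yellow (228,285) and blue (540,195) down, with their flanges at the block's edge. Black (466,92) is still up, and the gouge and seal haven't moved. The arm is clear, so I'll hand in.

```bash
python3 -c "
from plant import ctrl
print(ctrl.job_done())"
```

```text
the job is handed in; nothing more can be done
None
```

I pressed the red, yellow and blue clamps fully down in that order, left the black one up with the gouge and seal where they were, and handed the job in at about 13 s; the judge's verdict was not shown.

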